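First in, first out: restock the screw-jar lane at a tablet repair bench

TASK

Restock the blue-fronted lane first in, first out: bring the old blue-lidded jar (orange dot on its lid), which stands farther back in that lane, forward until it is up against the blue front stop, then stand the new blue-lidded jar (green dot) from the bench in the same lane behind it. Keep both jars upright all the way, leave them standing flat on the lane's floor, and leave the red-lidded jar where it stands.

Things in the scene. Friction and masses are not known exactly. Their poses are not given: they have to be found in the camera images.
- blue_lane: Grey fixed open channel with a blue front wall (the front stop), for one row of jars; a yellow-fronted lane stands beside it. Outside 192 (x) by 72 mm (y), inside 180 by 60; floor 6 mm thick, walls 6 mm thick, tops 24 mm above the bench. Origin: centre of underside, on the bench. x runs along it; the stop, nearest the robot, has its inner face at x = -90 mm, the back wall at +90. Turned up to 17 degrees.
- old_jar: Screw jar: straight upright cylinder 42 mm across, 72 mm tall, about 0.14 kg, white with a blue band and blue lid of full width; an orange dot on the lid marks it as old stock. Origin: centre of underside, z up; yaw is of no matter. Starts loose in the blue lane, its centre 0 to 65 mm behind the lane's middle; it slides on the lane's floor.
- new_jar: Screw jar: straight upright cylinder 42 mm across, 72 mm tall, about 0.14 kg, white with a blue band and blue lid of full width; a green dot on the lid marks it as new stock. Origin: centre of underside, z up; yaw is of no matter. Starts loose on the bench top to the left or right of the lanes, in one of three places; a red-lidded and a black-lidded jar have the other two.
- red_jar: Screw jar: straight upright cylinder 42 mm across, 72 mm tall, about 0.14 kg, white with a red band and red lid of full width; a green dot on the lid. Origin: centre of underside, z up; yaw is of no matter. Another product: a bystander on the bench top, to be left alone.
There are look-alikes about, which are no part of the job. What is shaped like the new_jar but turquoise is not meant. What is shaped like the old_jar but turquoise is not meant.

How it is judged (in metres and radians):
On the way:
1. the old jar stands at the front stop of the blue lane while the new jar is still outside the lane (x of old_jar in the frame of blue_lane between -0.08 and -0.052 m and y of old_jar in the frame of blue_lane between -0.02 and 0.02 m and z of old_jar in the frame of blue_lane between -0.002 and 0.014 m and angle between old_jar's own z axis and vertical below 0.17 rad and horizontal distance between new_jar and blue_lane above 0.1 m), for 0.2 s.
At the end, for the whole second after the job is handed in: The old jar stands in the blue lane with no more than 17 mm between it and the front stop, the new jar stands behind it in the same lane, both on the lane's floor (within 8 mm), upright within 10 degrees and at rest (x of old_jar in the frame of blue_lane between -0.08 and -0.052 m and y of old_jar in the frame of blue_lane between -0.02 and 0.02 m and z of old_jar in the frame of blue_lane between -0.002 and 0.014 m and angle between each of old_jar, new_jar's own z axis and vertical below 0.17 rad and x of new_jar in the frame of blue_lane between -0.04 and 0.08 m and y of new_jar in the frame of blue_lane between -0.02 and 0.02 m and z of new_jar in the frame of blue_lane between -0.002 and 0.014 m and linear speed of each of old_jar, new_jar below 0.02 m/s); the robot touches nothing.
It fails at once if the old or the new jar is tipped more than 35 degrees (angle between any of old_jar, new_jar's own z axis and vertical above 0.61 rad).
It fails at once if the red-lidded jar is moved more than 30 mm (distance of red_jar from where it was at the start of the episode above 0.03 m).
It also fails if it takes over 51 s, if anything falls off the work surface, if the arm or the gripper's body presses on something with over 40 N, if the wrist force passes 120 N, or if a joint passes its speed limit or range.

ROBOT

A 6-joint arm with a two-finger parallel gripper is mounted at the origin on the work surface. World frame = base frame: x ahead of the robot, y to its left, z up, the work surface at z = 0. Lengths are in m, angles in degrees, forces in N, time in s.
With the tool pointing down it reaches from about 0.325 to 0.85 m from the base axis. Payload 15.5 kg.
Tool frame: the origin (TCP) lies at the very end of the fingers, on their centre line; the grasp point (between the pads) lies arm.grip_depth behind it (arm.grip_depth is the distance from the TCP to the grasp point, in m); z points along the fingers, y is the direction in which the jaws open and shut (so a half turn about z gives the same grasp; the last joint's range is limited). The gripper opens to 91 mm and grips with 3 to 60 N. Pads are 32 mm wide; open, the fingers measure 118 mm over their backs; the gripper's body (76 mm by 178 mm) begins 60 mm behind the grasp point.
Start: joints at [-71.82, 28.281, 77.091, -0, 74.628, -5.472], TCP at [0.251, -0.573, 0.214] pointing down, gripper open.
Joint ranges: [-166.48, 166.48], [-47.26, 123.95], [12.59, 153.08], [-70.14, 250.14], [6.76, 159.57], [-176.63, 176.63]. Speed limits (degrees/s): [108.29, 108.29, 147.25, 172.46, 172.46, 172.46].

INTERFACE

Orientations are given as a 3x3 rotation matrix whose columns are the frame's x, y, z axes.
In Python, from rig import arm gives the robot as it stands. Calls block until the motion is done:
- arm.move_to(position, orientation): joint-space move of the TCP to a pose.
- arm.move_l(position, orientation=None, feed=0.15): straight line of the TCP; orientation=None keeps the orientation; feed is the mean speed in m/s.
- arm.move_joints(angles): joint-space move.
- arm.grip(opening): finger opening in m; the grip force is fixed at half the most; returns when the fingers have stopped.
- arm.sleep(seconds).
- arm.solve_ik(position, orientation): joint angles nearest the present ones, or None.
- arm.snapshot(name): name is "scene" or "top" or "wrist"; returns the picture (400x640x3 uint8, red, green, blue); there is no depth.
- arm.get_calibration(name): a dict with "intrinsics" (3x3 intrinsics, pixels), "cam_to_world" (4x4, takes a point from camera to world coordinates). Camera axes: x right, y down, z forward; pixel columns grow to the right and rows downward; lengths in m; the calibration is good to about 2 mm. A picture is of the moment at which its call begins: read the wrist's pose just before it. get_calibration takes no time and is no camera call; for the wrist camera it gives the pose at the moment of the call.
A pose or a line that the arm cannot do raises arm.Unreachable and nothing moves.
- arm.sign_off(): hands the job in, once; it reports no verdict.
Readings, each from a call of its own:
- arm.current_t(): time.
- arm.current_joint_positions(): joint angles.
- arm.current_dq(): joint speeds.
- arm.current_tau(): joint torques, N m.
- arm.current_ee_pos(): TCP position.
- arm.current_tool_rot(): TCP orientation.
- arm.current_force(): force on the tool from outside, world axes, zero at the start.
- arm.current_torque(): the same for the moment, N m.
- arm.current_width(): finger opening in m.
Only numpy, scipy, OpenCV 4.12 (cv2) and the standard library are available. Lean on these libraries where they do the work, as an engineer would, in place of code of your own. Each camera call takes 0.05 s, during which the arm holds its last target. There are 200 camera calls.

## Working session

There is one attempt and no reset: what is moved stays moved. The work goes in short steps, each a Python script; the robot and the scene stay as the last script left them, time stands still between calls to the robot, and variables do not carry over. Pictures are saved under pics/ and viewed, about 8 in all and at most 12, crops included, and the job is handed in when it is done.

```bash
mkdir -p pics; ls; python3 - <<'E'
from rig import arm
import cv2
for n in("top","scene"):
    cv2.imwrite(f"pics/{n}0.png",arm.snapshot(n)[:,:,::-1]); c=arm.get_calibration(n); print(n,c["intrinsics"].round(1).tolist(),c["cam_to_world"].round(3).tolist())
print(arm.grip_depth,arm.current_t(),arm.current_width(), arm.current_tool_rot().round(3).tolist())
E
```

```text
pics
top [[421.9, 0.0, 317.3], [0.0, 421.9, 195.8], [0.0, 0.0, 1.0]] [[0.016, -0.999, 0.041, 0.533], [-1.0, -0.015, 0.027, -0.022], [-0.026, -0.041, -0.999, 0.908], [0.0, 0.0, 0.0, 1.0]]
scene [[376.7, 0.0, 320.6], [0.0, 376.7, 197.6], [0.0, 0.0, 1.0]] [[0.322, 0.666, -0.673, 1.138], [0.946, -0.213, 0.242, -0.197], [0.018, -0.715, -0.699, 0.603], [0.0, 0.0, 0.0, 1.0]]
0.0188 0.1 0.09101211753302552 [[0.916, 0.401, -0.0], [0.401, -0.916, 0.001], [0.0, -0.001, -1.0]]
```

View pics/top0.png

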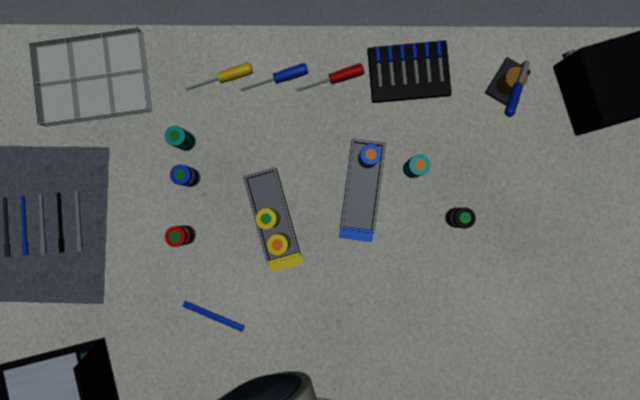

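View pics/scene0.png

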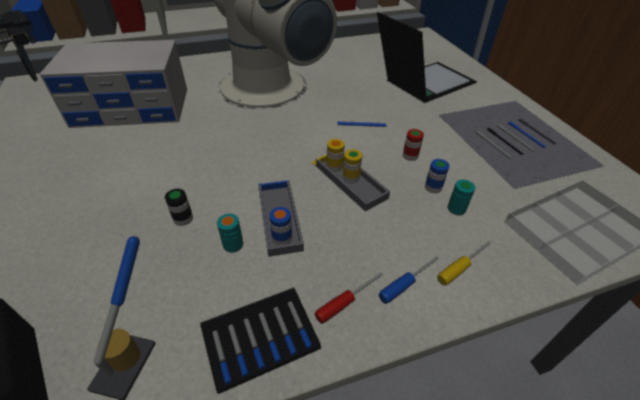

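Candidates (top view):
- **New jar:** blue lid with green dot at (180,175). Look-alikes are the turquoise/green at (177,136), red/green at (177,236), black/green at (464,217) and yellow/green at (265,218).
- **Old jar:** blue lid with orange dot at (370,154), standing in the blue lane. Look-alikes are the turquoise/orange at (419,165) and yellow/orange at (277,244).

I choose the two blue-lidded ones, and will check them in a crop while measuring.

```bash
cat > h.py <<'E'
from rig import arm
import numpy as np, cv2
def ray(px,z,c):
    K=c["intrinsics"];T=c["cam_to_world"]
    d=T[:3,:3]@np.linalg.solve(K,[px[0],px[1],1.]);o=T[:3,3]
    return (o+d*(z-o[2])/d[2])
def comps(img,lo,hi,minA=8):
    m=cv2.inRange(cv2.cvtColor(img,cv2.COLOR_RGB2HSV),lo,hi)
    n,l,s,c=cv2.connectedComponentsWithStats(m)
    return [(c[i],s[i]) for i in range(1,n) if s[i][4]>=minA],m,l
def R(yaw): # tool down, tool x at yaw, y = jaws
    c,s=np.cos(yaw),np.sin(yaw)
    return np.array([[c,s,0],[s,-c,0],[0,0,-1.]])
E
python3 - <<'E'
from h import *
im=cv2.cvtColor(cv2.imread("pics/top0.png"),cv2.COLOR_BGR2RGB);c=arm.get_calibration("top")
for nm,lo,hi in(("orange",(5,90,90),(18,255,255)),("green",(40,90,40),(80,255,255)),("blue",(105,110,50),(125,255,255))):
    for p,s in comps(im,lo,hi)[0]:
        if 120<p[1]<260: print(nm,p.round(1),s.tolist(),"z72",ray(p,.072,c).round(3),"z78",ray(p,.078,c).round(3),"z24",ray(p,.024,c).round(3))
a=cv2.resize(im[120:260,150:290],(560,560)[:2],interpolation=3)[:, :390]; b=cv2.resize(im[125:250,330:430],(400,500),interpolation=3)
o=np.zeros((560,800,3),np.uint8);o[:,:390]=a;o[:500,400:]=b
cv2.imwrite("pics/crop1.png",o[:,:,::-1])
E
```

```text
orange [370.4 153.7] [366, 149, 10, 10, 81] z72 [ 0.652 -0.104  0.072] z78 [ 0.651 -0.104  0.078] z24 [ 0.659 -0.109  0.024]
orange [419.3 164.5] [415, 160, 10, 10, 83] z72 [ 0.632 -0.201  0.072] z78 [ 0.631 -0.2    0.078] z24 [ 0.638 -0.211  0.024]
orange [172.5 241.2] [169, 239, 8, 4, 8] z72 [0.472 0.287 0.072] z78 [0.472 0.285 0.078] z24 [0.468 0.305 0.024]
orange [276.6 244.5] [272, 240, 10, 10, 87] z72 [0.469 0.079 0.072] z78 [0.47  0.078 0.078] z24 [0.466 0.085 0.024]
green [173.9 135.1] [169, 130, 11, 11, 91] z72 [0.685 0.291 0.072] z78 [0.684 0.289 0.078] z24 [0.694 0.309 0.024]
green [179. 174.] [175, 170, 9, 9, 69] z72 [0.607 0.278 0.072] z78 [0.606 0.276 0.078] z24 [0.611 0.295 0.024]
green [465.  217.5] [459, 212, 13, 12, 129] z72 [ 0.529 -0.291  0.072] z78 [ 0.529 -0.289  0.078] z24 [ 0.529 -0.306  0.024]
green [265.4 218.4] [260, 214, 11, 10, 87] z72 [0.52  0.102 0.072] z78 [0.521 0.102 0.078] z24 [0.52  0.11  0.024]
green [174.2 236.3] [170, 232, 10, 10, 78] z72 [0.482 0.284 0.072] z78 [0.482 0.282 0.078] z24 [0.479 0.302 0.024]
blue [369.9 154.2] [359, 144, 23, 22, 255] z72 [ 0.651 -0.103  0.072] z78 [ 0.65  -0.103  0.078] z24 [ 0.658 -0.108  0.024]
blue [180.4 174.3] [170, 165, 21, 20, 237] z72 [0.606 0.275 0.072] z78 [0.605 0.273 0.078] z24 [0.61  0.292 0.024]
blue [ 23.5 227.1] [20, 195, 8, 61, 285] z72 [0.495 0.591 0.072] z78 [0.495 0.587 0.078] z24 [0.493 0.626 0.024]
blue [355.9 233.7] [339, 227, 35, 15, 394] z72 [ 0.493 -0.077  0.072] z78 [ 0.494 -0.077  0.078] z24 [ 0.491 -0.081  0.024]
```

View pics/crop1.png

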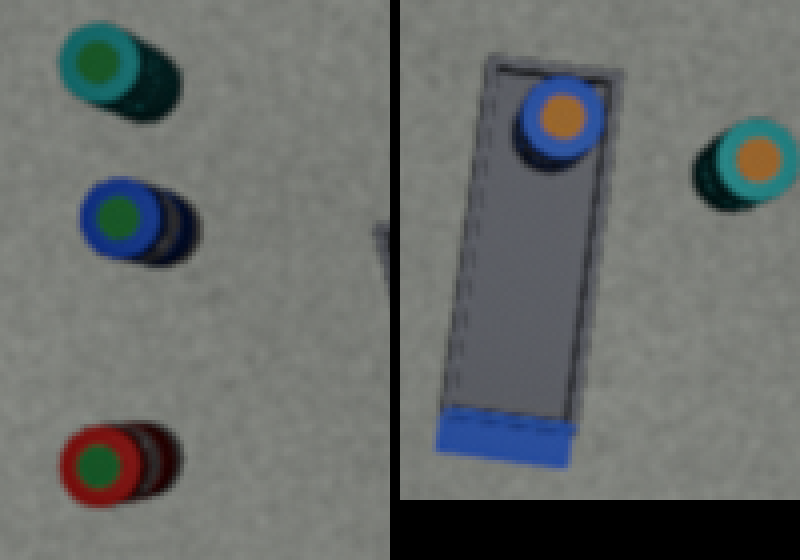

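The crop confirms both choices: the blue-lidded green-dot jar at (180,175), and the blue-lidded orange-dot jar in the blue-fronted lane at (370,154). The blue front looks deeper than 6 mm, so I'll hover over the lane and measure its walls with the wrist camera.

```bash
python3 - <<'E'
from h import *
c=arm.get_calibration("top")
for p in((352,138.7),(385.7,142.5),(340.75,227),(373.5,231)): print(ray(p,.024,c).round(4))
f=(ray((340.75,227),.024,c)+ray((373.5,231),.024,c))/2; r=(ray((352,138.7),.024,c)+ray((385.7,142.5),.024,c))/2
yaw=np.arctan2(*(r-f)[1::-1]); print("yaw",np.degrees(yaw),np.linalg.norm(r-f))
p=r-.096*np.array([np.cos(yaw),np.sin(yaw),0]); print("centre",p)
arm.move_to([p[0]-.06,p[1],.30],R(yaw))
cc=arm.get_calibration("wrist"); im=arm.snapshot("wrist"); print(cc["cam_to_world"].round(3).tolist(),cc["intrinsics"].round(1).tolist(),arm.current_t())
np.savez("w1.npz",im=im,**cc)
cv2.imwrite("pics/w1.png",im[:,:,::-1])
E
```

```text
[ 0.6904 -0.0699  0.024 ]
[ 0.6832 -0.1406  0.024 ]
[ 0.5045 -0.0489  0.024 ]
[ 0.4974 -0.1171  0.024 ]
yaw -6.829278272239098 0.18722039111777025
centre [ 0.59151488 -0.093847    0.024     ]
[[-0.119, -0.949, -0.291, 0.613], [-0.993, 0.114, 0.034, -0.107], [0.001, 0.292, -0.956, 0.471], [0.0, 0.0, 0.0, 1.0]] [[341.6, 0.0, 313.3], [0.0, 341.6, 201.3], [0.0, 0.0, 1.0]] 2.175
```

View pics/w1.png

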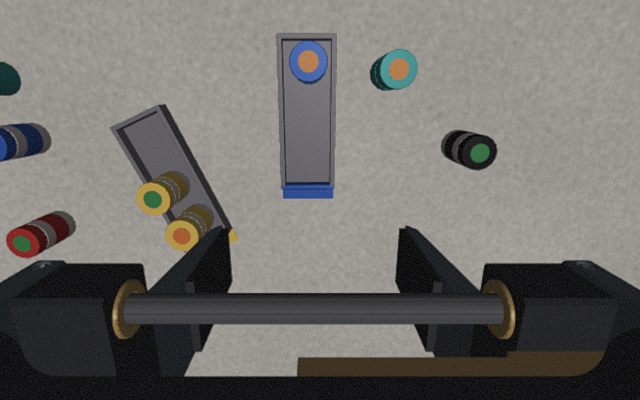

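The wrist view shows the lane nearly aligned with the tool: rear corners (277,34) and (336,34), blue front at rows 185–198. The old jar's dot is at (308,62), and the jar leans to neither wall.

```bash
python3 - <<'E'
from h import *
d=np.load("w1.npz");c={k:d[k] for k in("intrinsics","cam_to_world")};im=d["im"]
for nm,lo,hi in(("orange",(5,90,90),(18,255,255)),("blue",(105,110,50),(125,255,255))):
    for p,s in comps(im,lo,hi)[0]:
        if 270<p[0]<340 and p[1]<220: print(nm,p.round(1),s.tolist(),"z78",ray(p,.078,c).round(4),"z24",ray(p,.024,c).round(4))
g=cv2.cvtColor(im,cv2.COLOR_RGB2GRAY).astype(int)
for r in(90,120,150,175): print(r,g[r,272:345].tolist())
print("row",g[25:45,305].tolist(), im[178:202,305].tolist())
for p in((277,34),(336,34),(283,186),(334,186),(283,198),(334,198)): print(p,ray(p,.024,c).round(4))
E
```

```text
orange [307.9  61. ] [298, 51, 20, 21, 330] z78 [ 0.6497 -0.1057  0.078 ] z24 [ 0.6548 -0.1055  0.024 ]
blue [308.   61.2] [289, 40, 39, 44, 876] z78 [ 0.6495 -0.1057  0.078 ] z24 [ 0.6546 -0.1056  0.024 ]
blue [307.7 190. ] [281, 182, 53, 16, 747] z78 [ 0.5081 -0.0878  0.078 ] z24 [ 0.4938 -0.0852  0.024 ]
90 [145, 150, 145, 149, 151, 148, 102, 104, 110, 113, 91, 62, 101, 118, 113, 114, 114, 114, 109, 117, 116, 112, 116, 116, 113, 115, 116, 119, 117, 116, 114, 118, 114, 114, 117, 116, 115, 115, 117, 119, 116, 122, 116, 119, 117, 113, 120, 116, 115, 120, 117, 119, 119, 119, 116, 116, 122, 112, 71, 81, 115, 112, 110, 124, 150, 149, 154, 150, 155, 158, 154, 151, 156]
120 [150, 153, 157, 158, 159, 157, 144, 106, 104, 107, 106, 82, 63, 111, 108, 110, 111, 110, 112, 113, 112, 108, 110, 111, 113, 111, 111, 112, 109, 112, 114, 114, 111, 111, 111, 111, 111, 114, 110, 113, 110, 114, 114, 114, 111, 114, 115, 115, 113, 110, 115, 115, 117, 114, 113, 118, 113, 107, 71, 110, 107, 107, 114, 124, 161, 159, 152, 151, 151, 153, 154, 157, 155]
150 [158, 156, 151, 155, 153, 154, 159, 150, 103, 100, 103,
[... 662 characters left out ...]
54, 157]
row [154, 149, 152, 149, 155, 156, 154, 152, 112, 115, 115, 118, 111, 74, 31, 51, 96, 105, 107, 108] [[107, 106, 109], [103, 101, 106], [104, 102, 107], [99, 99, 104], [40, 48, 68], [16, 31, 59], [26, 41, 82], [44, 73, 138], [58, 88, 155], [46, 78, 144], [45, 68, 131], [32, 56, 106], [45, 75, 144], [51, 83, 148], [49, 79, 147], [43, 77, 146], [46, 74, 144], [49, 81, 145], [43, 73, 143], [43, 72, 141], [96, 104, 146], [164, 158, 147], [159, 153, 147], [158, 154, 147]]
(277, 34) [ 0.6888 -0.0727  0.024 ]
(336, 34) [ 0.6805 -0.1424  0.024 ]
(283, 186) [ 0.5033 -0.0528  0.024 ]
(334, 186) [ 0.4951 -0.1211  0.024 ]
(283, 198) [ 0.4865 -0.0503  0.024 ]
(334, 198) [ 0.4782 -0.1194  0.024 ]
```

```bash
cat >> h.py <<'E'
YAW=np.radians(-6.6); C=np.array([.591,-.0955])
def lane(x,y): return C+np.array([[np.cos(YAW),-np.sin(YAW)],[np.sin(YAW),np.cos(YAW)]])@[x,y]
def inlane(p): return np.array([[np.cos(YAW),np.sin(YAW)],[-np.sin(YAW),np.cos(YAW)]])@(np.array(p[:2])-C)
E
python3 - <<'E'
from h import *
j=np.array([.6503,-.1049]); print(inlane(j))
arm.move_to([*j,.16],R(YAW)); arm.move_l([*j,.034],feed=.12)
print(arm.current_force().round(1)); arm.grip(.02); print("w",arm.current_width(),arm.current_force().round(1))
p=lane(-.066,0); arm.move_l([*p,.034],feed=.06); print(arm.current_force().round(1),arm.current_ee_pos().round(4),arm.current_width())
arm.grip(.091); arm.move_l([*p,.2],feed=.15)
q=lane(-.13,0); arm.move_to([*q,.30],R(YAW))
c=arm.get_calibration("wrist"); im=arm.snapshot("wrist"); print(arm.current_t())
for nm,lo,hi in(("orange",(5,90,90),(18,255,255)),("blue",(105,110,50),(125,255,255))):
    for p,s in comps(im,lo,hi)[0]:
        if s[4]>100: print(nm,p.round(1),s.tolist(),inlane(ray(p,.078,c)).round(4))
cv2.imwrite("pics/w2.png",im[:,:,::-1])
E
```

```text
[ 0.05998741 -0.00252193]
[ 0.5 -0.3  0.3]
w 0.04125249672341514 [0.1 0.2 0.3]
[ 0.5 -0.6 -1.8] [ 0.5257 -0.088   0.034 ] 0.041286375838045085
9.9333
orange [409.    2.9] [400, 0, 19, 8, 117] [ 0.044  -0.1006]
orange [313. 114.] [304, 105, 19, 19, 292] [-0.0662 -0.0025]
orange [178.9 179.7] [170, 171, 19, 19, 279] [-0.1414  0.1559]
blue [22.1 78.2] [3, 63, 31, 34, 439] [-0.0286  0.3128]
blue [312.3 128. ] [286, 95, 53, 54, 1635] [-0.0815 -0.0017]
```

View pics/w2.png

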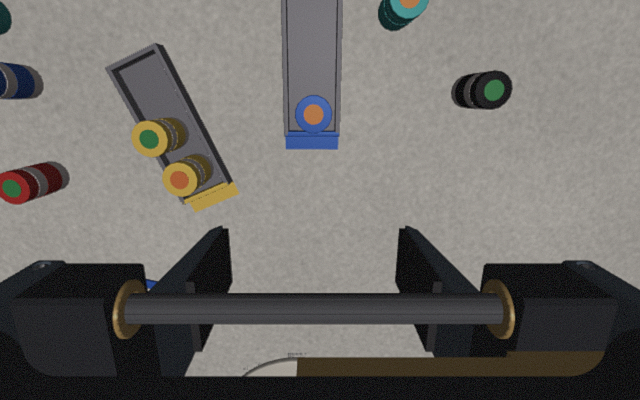

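The old jar's dot is at (313,114), which is lane x ≈ −66 mm, y ≈ −2.5 mm, right at the blue stop. Next is the new jar. I'll look again from close by before gripping it.

```bash
python3 - <<'E'
from h import *
j=np.array([.6065,.2765])
arm.move_to([j[0]-.08,j[1],.25],R(0))
c=arm.get_calibration("wrist"); im=arm.snapshot("wrist"); cv2.imwrite("pics/w3.png",im[:,:,::-1])
m=comps(im,(105,110,50),(125,255,255))[1]; best=None
for p,s in comps(im,(40,90,40),(80,255,255))[0]:
    if s[4]<50: continue
    ring=[m[int(p[1]+s[3]*.75*np.sin(a)),int(p[0]+s[2]*.75*np.cos(a))] for a in np.arange(0,6.28,.5)] if 30<p[1]<360 and 30<p[0]<610 else [0]
    w=ray(p,.072,c); print(p.round(1),s[4],np.mean(ring)/255,w.round(4))
    if np.mean(ring)>150: best=w
assert best is not None and np.linalg.norm(best[:2]-j)<.008
j=(best[:2]+j)/2; print("use",j)
arm.move_to([*j,.15],R(0)); arm.move_l([*j,.028],feed=.12); print(arm.current_force().round(1))
arm.grip(.02); print("w",arm.current_width(),arm.current_force().round(1))
arm.move_l([*j,.17],feed=.12); print(arm.current_force().round(1),arm.current_width(),arm.current_t())
p=lane(.02,0); arm.move_to([*p,.17],R(YAW))
arm.move_l([*p,.05],feed=.12); arm.sleep(.2); print(arm.current_width(),arm.current_t())
c=arm.get_calibration("top"); im=arm.snapshot("wrist"); im2=arm.snapshot("scene")
cv2.imwrite("pics/w4.png",np.hstack([cv2.resize(im[:, :],(400,250)),cv2.resize(im2[150:300,150:390],(400,250))])[:,:,::-1])
E
```

```text
[296.9  11.7] 494 0.0 [0.6831 0.2877 0.072 ]
[311.1 100.9] 383 1.0 [0.6049 0.2749 0.072 ]
[481.5 186.9] 318 0.0 [0.5177 0.0953 0.072 ]
[305.9 220.4] 280 0.0 [0.4802 0.2809 0.072 ]
use [0.60569568 0.27570895]
[ 1.  -0.1  0.4]
w 0.04116774085995472 [0.5 0.1 0.6]
[ 0.4 -1.  -1.5] 0.0411065993098863 15.2417
0.0414990830458215 17.9833
```

View pics/w4.png

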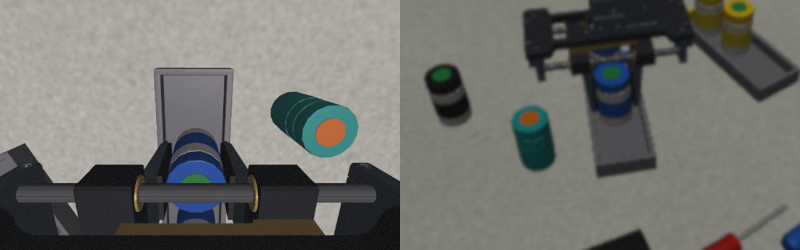

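The new jar is held upright over the lane, centred between its walls (left panel, lid at about (195,185)), with the old jar's lid in front of it. I'll lower and release it.

```bash
python3 - <<'E'
from h import *
p=lane(.02,0); arm.move_l([*p,.0345],feed=.04); print(arm.current_force().round(1))
arm.grip(.091); arm.sleep(.2); arm.move_l([*p,.2],feed=.12)
q=lane(-.10,0); arm.move_to([*q,.33],R(YAW)); arm.sleep(.5)
cw=arm.get_calibration("wrist"); w=arm.snapshot("wrist"); print(arm.current_t(),arm.current_force().round(1))
for nm,lo,hi in(("orange",(5,90,90),(18,255,255)),("green",(40,90,40),(80,255,255))):
    for pt,s in comps(w,lo,hi)[0]:
        if s[4]>60: print(nm,pt.round(1),"lane",inlane(ray(pt,.078,cw)).round(4),"z72",ray(pt,.072,cw).round(3))
s=arm.snapshot("scene")
cv2.imwrite("pics/w5.png",np.hstack([cv2.resize(w,(400,250)),cv2.resize(s[130:280,220:460],(400,250))])[:,:,::-1])
E
```

```text
[-0.2  0.3 -1.2]
22.5167 [-0.5  0.1 -1.3]
orange [400.5  33. ] lane [ 0.0509 -0.1008] z72 [ 0.631 -0.203  0.072]
orange [313.2 138.2] lane [-0.0662 -0.0026] z72 [ 0.524 -0.09   0.072]
orange [190.4 197. ] lane [-0.1414  0.1557] z72 [0.467 0.078 0.072]
green [313.3  63.3] lane [ 0.0192 -0.0027] z72 [ 0.61  -0.1    0.072]
green [477.7 116.2] lane [-0.04   -0.2006] z72 [ 0.528 -0.293  0.072]
green [163.  160.3] lane [-0.0937  0.1849] z72 [0.518 0.102 0.072]
green [ 36.4 204.2] lane [-0.1512  0.3564] z72 [0.48  0.281 0.072]
```

View pics/w5.png

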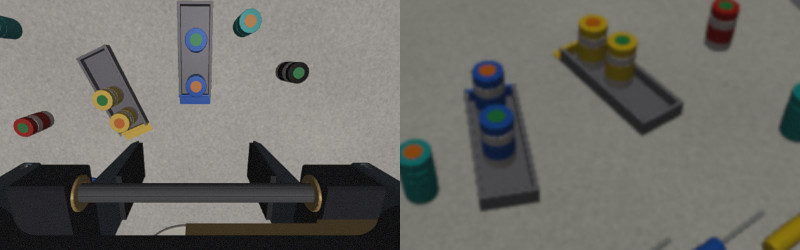

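Both jars stand upright in the blue lane, orange-dot jar at the stop and green-dot jar behind it. The red jar hasn't moved and the gripper is clear, so I'm handing in.

```bash
python3 -c "
from rig import arm
arm.sign_off()"
```

```text
the job is handed in; nothing more can be done
```

The blue lane is restocked first in, first out, and I handed the job in shortly after 22.5 s on the robot's clock, against the 51 s limit. I gripped the old jar (orange dot) and slid it forward to the blue stop. Then I took the new jar (green dot) from the bench and stood it in the lane behind the old one.

The last wrist picture gave these positions in the lane's frame, using my own estimate of where the lane is (good to a few mm):

| Jar | x | y | Allowed x |
|---|---|---|---|
| Old jar | −66 mm (about 3 mm from the stop) | −3 mm | −80 to −52 mm |
| New jar | +19 mm | −3 mm | −40 to +80 mm |

- **Standing:** both jars looked upright and seated in the last pictures. I judged this by eye and did not measure tilt or height.
- **Red jar:** it still measured at its starting place, to within about 3 mm.
- **Gripper:** it was open and clear of everything. The tool-force readings I took stayed under 2 N.
- **Disagreements:** the top and wrist cameras differed by 2–3 mm on the lane and jars, so I used the average. The blue front also looked deeper than the stated 6 mm, so I took its rear edge as the stop face, which fits the lane's stated length. No check failed.

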